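# Bolt the vending coin box and pin it

## Robot

A 6-joint arm with a two-finger parallel gripper is mounted at the origin on the work surface. World frame = base frame: x ahead of the robot, y to its left, z up, the work surface at z = 0. Lengths are in m, angles in rad, forces in N, time in s.
With the tool pointing down it reaches from about 0.275 to 1 m from the base axis. Payload 8.4 kg.
Tool frame: the origin (TCP) lies on the centre line of the jaws, within the pads' length; the fingertips stand 17 mm ahead of it and the grasp point (between the pads) lies 2 mm behind it (bot.tcp_to_tips is the z of the fingertips in the tool frame, in m); z points along the fingers, y is the line along which they close (so a half turn about z gives the same grasp; the last joint's range is limited). The gripper opens to 85 mm and grips with 20 to 120 N. Pads are 22 mm wide; open, the fingers measure 114 mm over their backs; the gripper's body (76 mm by 85 mm) begins 54 mm behind the grasp point. The pads swing forward as they close: fully open they stand 13 mm farther back than shut.
Start: joints at [-1.29, 0.353, 1.633, -0, 1.155, -0.002], TCP at [0.174, -0.6, 0.248] pointing down, gripper open.
Joint ranges: [-2.63, 2.63], [-0.92, 2.1], [0.06, 2.66], [-1.3, 4.44], [0, 2.69], [-3.02, 3.02]. Speed limits (rad/s): [2.22, 2.22, 2.79, 3.14, 3.14, 3.14].

## Interface

Orientations are given as a unit quaternion [x, y, z, w].
In Python, from workcell import bot, hand, kinematics, get_obs, vision, hand_in gives the robot as it stands. The module is installed in compiled form; this text tells all that it offers. Calls block until the motion is done:
- bot.reach(position, orientation): joint-space move of the TCP to a pose.
- bot.servo_line(position, ori=None, velocity=0.15): straight line of the TCP; ori=None keeps the orientation; velocity is the mean speed in m/s.
- bot.goto_joints(angles): joint-space move.
- hand.move_gripper(opening, strength=None): finger opening in m; strength is the grip in N (None keeps the last); returns when the fingers have stopped.
- bot.dwell(seconds).
- kinematics.solve_ik(position, orientation): joint angles nearest the present ones, or None.
- get_obs(): the state.
- vision.read_camera(name): name is "scene" or "top" or "wrist"; returns a dict with "frame" (400x640x3 uint8, red, green, blue), "intrinsics" (3x3 intrinsics, pixels), "view" (4x4, takes a point from world to camera coordinates). Camera axes: x right, y down, z forward; pixel columns grow to the right and rows downward; lengths in m; the calibration is good to about 2 mm. A picture is of the moment at which its call begins. There is no depth.
A pose or a line that the arm cannot do raises bot.IKError and nothing moves.
- hand_in(): hands the job in; it is judged then, once.
The state is a dict: "time_s": time; "joint_pos": joint angles; "joint_vel": joint speeds; "joint_efforts": joint torques, N m; "position": TCP position; "orientation": TCP orientation; "wrist_force": force on the tool from outside, world axes, zero at the start; "ft_torque": the same for the moment, N m; "gripper_width": finger opening in m; "grip_force": force on a finger pad.
Only numpy, scipy, OpenCV 4.12 (cv2) and the standard library are available. Lean on these libraries where they do the work, as an engineer would, in place of code of your own. Each camera call takes 0.05 s, during which the arm holds its last target. There are 200 camera calls.

## Task

Lock up the grey coin box from the vending machine: slide the bolt on its lid fully home, as far as it goes under the keeper plate, then take the plain straight pin with the flat-topped cylindrical head out of the black stand and push it down through the keeper hole and the bolt until its head sits on the keeper plate. Leave it standing there, leave the other two pins in the stand, and do not shift or knock over the stack of coins on the lid.

Things in the scene. Friction and masses are not known exactly. Their poses are not given: they have to be found in the camera images.
- coinbox: grey steel coin box, fixed to the table, 160 (x) x 270 (y) x 90 high. Origin: centre of its underside. The lid carries a flat steel bolt that slides along the box's y axis (home is towards +y), a low strap over the bolt at y +22 (top at height 105) and, at its +y end, the keeper plate (62 x 40, a bridge 8 thick, its top at height 110) with one round hole
- keeper_hole (a point): centre of the keeper hole, in the plate's top face (height 110; x 0, y +85 in the box frame); axes as the coin box. Hole 12.4 dia with a 2 mm chamfer. Beneath it lie, once the bolt is home, the bolt's hole (13 dia) and a 14.5 dia hole in the box, clear down to 65 below the plate's top
- bolt_handle (a point): middle of the top edge of the bolt's handle, an upright flat steel tab 12 thick (along the box's y) x 32 wide (along the box's x), rising 51 above the bolt (the top of the bolt is at height 100, of the tab 151). It moves with the bolt; axes as the coin box
- bolt (a joint): travel of the bolt along the box's +y axis, m: 0 fully drawn back, 0.055 fully home against a hard stop, where its hole lies under the keeper hole. Starts somewhere between 0 and 0.028. It slides with about 2 N of friction and stays where it is left
- pinstand: black plastic stand, fixed to the table, 50 (x) x 200 (y) x 30 high, with three upright holes (11.4 dia, 22 deep) in a row along its y axis, at y -65, 0 and +65; a different steel pin stands in each, in any order. Origin: centre of its underside
- lockpin: the pin to use: a plain straight shank 10 dia x 50 long with a tapered foot, under a flat-topped cylindrical head 22 dia x 24 high; 74 long in all, about 0.08 kg. Origin: the tip of the shank (bottom), z up along the pin; it stands upright in the stand with its tip 8 above the table, so that its head spans heights 58 to 82
- collarpin: a pin not to be used: short 10 dia nose, a wide flat collar 36 dia x 7, a neck, and a cylindrical head 20 dia x 24; stays in the stand. Origin: its tip
- ballpin: a pin not to be used: 10 dia shank under a ball head 30 dia; stays in the stand. Origin: its tip
- coinstack: a stuck-together stack of coins, 25 dia x 22 high, standing loose on the coin box lid at about x +55, y +22 in the coin box frame; bystander; origin under its centre
Things that resemble listed ones, but are neither listed nor needed, are in the scene too. Leave any green or purple look-alike of the lockpin alone.

How it is judged:
On the way, in this order (a step that is already met when the one before it is completed fails the run):
1. the bolt is fully home (value of joint bolt above 0.051 m), for 0.2 s.
2. the straight pin stands down through the keeper hole and the bolt (value of joint bolt above 0.051 m and z of lockpin in the frame of keeper_hole below -0.0465 m and horizontal distance between lockpin and keeper_hole below 0.004 m and angle between lockpin's own z axis and vertical below 0.1 rad), for 0.2 s.
At the end, for the whole second after the job is handed in: Bolt within 4 mm of its stop; straight pin upright (0.1 rad) in the keeper hole, tip within 4 mm of its axis and at least 46.5 mm below the plate's top, released and at rest; the other two pins still in the stand (within 100 mm of its origin) (all of step 2 and linear speed of lockpin below 0.02 m/s and distance between each of collarpin, ballpin and pinstand below 0.1 m); the robot touches nothing.
It fails at once if the coin stack is shifted by more than 40 mm or tipped (distance of coinstack from where it was at the start of the episode above 0.04 m or angle between coinstack's own z axis and vertical above 0.6 rad).
It fails at once if another pin is taken out of the stand (z of any of collarpin, ballpin in the frame of pinstand above 0.035 m).
It also fails if it takes over 53 s, if anything falls off the work surface, if the arm or the gripper's body presses on something with over 40 N, if the wrist force passes 120 N, or if a joint passes its speed limit or range.

## Working session

There is one attempt and no reset: what is moved stays moved. The work goes in short steps, each a Python script; the robot and the scene stay as the last script left them, time stands still between calls to the robot, and variables do not carry over. Pictures are saved under pics/ and viewed, at most 10 in all, crops included, and the job is handed in when it is done.

```bash
mkdir -p pics; cat > h.py <<'E'
import numpy as np, cv2
from workcell import bot, hand, kinematics, get_obs, vision, hand_in
def pic(name):
    c=vision.read_camera(name); np.savez('pics/%s_cal.npz'%name,K=c['intrinsics'],V=c['view'],f=c['frame']); return c
def proj(c,p):
    q=c['V'] @ np.append(p,1); q=c['K']@q[:3]; return q[:2]/q[2]
def back(c,uv,z):
    R=c['V'][:3,:3]; t=c['V'][:3,3]; o=-R.T@t; d=R.T@np.linalg.inv(c['K'])@np.array([uv[0],uv[1],1.]); return o+d*(z-o[2])/d[2]
E
python3 - <<'E'
from h import *
for n in('top','scene'):
    c=pic(n); cv2.imwrite('pics/%s0.png'%n,c['frame'][:,:,::-1])
    R=c['view'][:3,:3]; print(n,-R.T@c['view'][:3,3],c['intrinsics'][0,0])
print(get_obs())
E
```

```text
top [ 0.40876911 -0.01163948  1.10627226] 389.84162372720704
scene [ 1.32119018 -0.15123456  0.64513077] 457.71959086980905
{'time_s': 0.1, 'joint_pos': array([-1.29041692e+00,  3.53616033e-01,  1.63407953e+00, -2.08438858e-05,
        1.15519991e+00, -2.39455352e-03]), 'joint_vel': array([-0.00120075, -0.00055654, -0.00149727, -0.00062477,  0.0004037 ,
        0.00046672]), 'joint_efforts': array([ 5.94126268e-04, -6.06357336e+01, -3.42819786e+01, -7.88811747e-06,
        3.81856851e-03, -3.47722175e-05]), 'position': array([ 0.17426906, -0.59977595,  0.24760508]), 'orientation': array([ 9.90020697e-01,  1.40920531e-01, -9.96899953e-05, -6.43807747e-04]), 'wrist_force': array([-0.46556118,  0.02401438, -0.01495666]), 'ft_torque': array([ 0.04243101,  0.04105582, -0.0152214 ]), 'grip_force': 0.0, 'gripper_width': 0.0853752373524902}
```

View pics/top0.png

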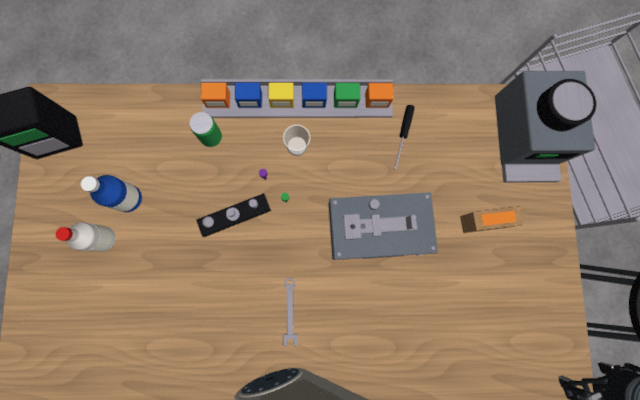

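View pics/scene0.png

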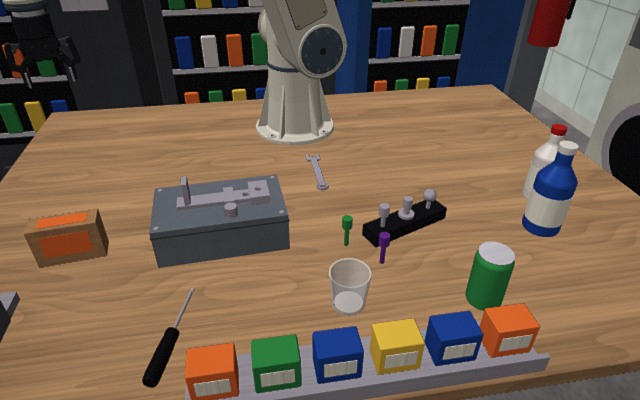

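Top view: the box is at (383,226) with the keeper plate at its left end (352,226) and the tab at (411,222). The stand is at (233,214).

Scene view: there are three pins in the stand. (384,210) has a cylinder head and plain shank, (407,205) has a collar, and (430,195) has a ball. The green (347,222) and purple (384,240) pins are look-alikes. I take the lockpin to be the one at scene (384,210) / top (253,203), and I'll confirm that in enlarged crops.

```bash
python3 - <<'E'
import numpy as np,cv2
t=np.load('pics/top_cal.npz')['f'][:,:,::-1]; s=np.load('pics/scene_cal.npz')['f'][:,:,::-1]
up=lambda im,x,y,w,h,k: cv2.resize(im[y:y+h,x:x+w],None,fx=k,fy=k,interpolation=cv2.INTER_CUBIC)
cv2.imwrite('pics/boxcrop.png',up(t,320,185,130,80,6))
a=up(t,190,185,100,60,6); b=up(s,340,175,120,90,5)
cv2.imwrite('pics/standcrop.png',up(t,190,185,100,60,8))
cv2.imwrite('pics/scenecrop.png',up(s,330,175,130,90,6))
E
```

```text
(no output)
```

View pics/boxcrop.png

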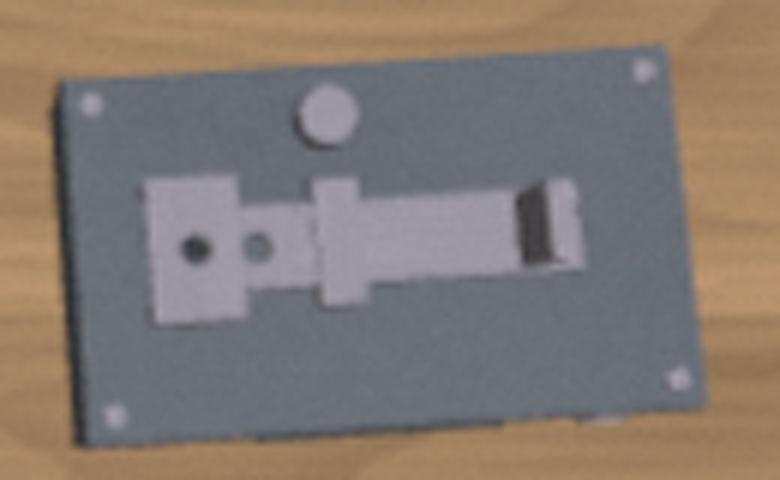

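View pics/standcrop.png

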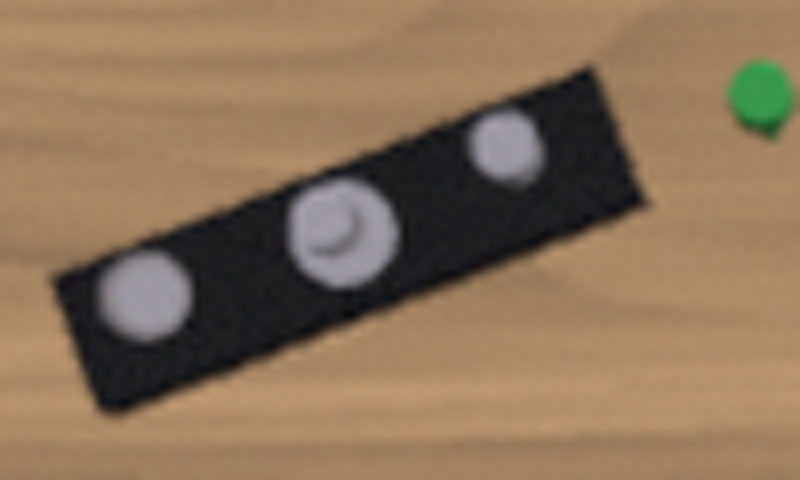

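View pics/scenecrop.png

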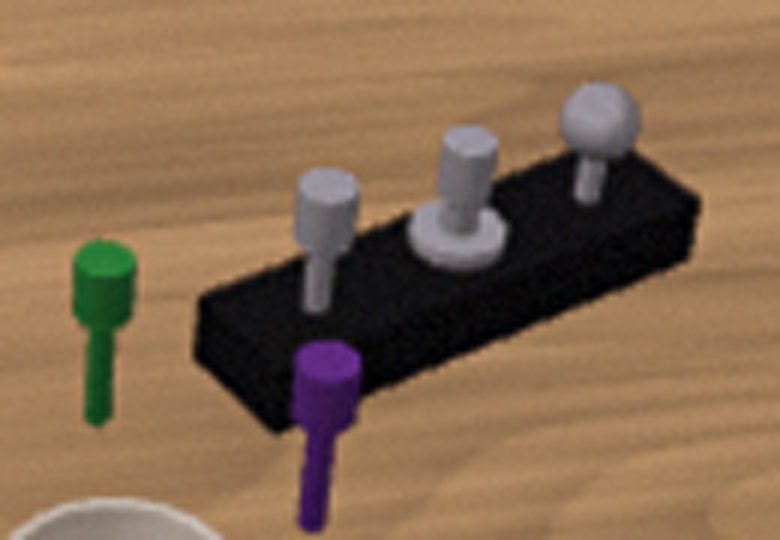

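The crops confirm that the lockpin is the right-hand pin in the top view (crop 504,145), with a plain shank and flat cylinder head. The middle one has the collar and the left one the ball. In the box crop the keeper hole is at (196,249), the bolt hole at (258,247), the tab top at about (566,223), and the screws are at the lid corners.

```bash
cat > m.py <<'E'
from h import *
T=np.load('pics/top_cal.npz'); S=np.load('pics/scene_cal.npz')
def b(x0,y0,k,X,Y,z,c=T): return back(c,(x0+(X+.5)/k-.5,y0+(Y+.5)/k-.5),z)
B=lambda X,Y,z:b(320,185,6,X,Y,z)
P=lambda X,Y,z:b(190,185,8,X,Y,z)
if __name__=='__main__':
    np.set_printoptions(precision=4,suppress=True)
    sc=[B(*p,.09) for p in((91,103),(643,69),(680,378),(115,415))]
    C=np.mean(sc,0); ya=(sc[0]+sc[3]-sc[1]-sc[2]); ya/=np.linalg.norm(ya); xa=np.array([ya[1],-ya[0],0])
    print('box c',C,'y axis',ya,'screw dims',np.linalg.norm(sc[0]-sc[1]),np.linalg.norm(sc[0]-sc[3]))
    co=[B(*p,.09) for p in((64,82),(663,45),(706,405),(88,442))]
    print('corner c',np.mean(co,0),np.linalg.norm(co[0]-co[1]),np.linalg.norm(co[1]-co[2]))
    f=lambda p:((p-C)@xa,(p-C)@ya)
    h=B(196,249,.11); print('hole',h,f(h)); bh=B(258,247,.1); print('bolthole',f(bh)); t=B(566,223,.151); print('tab',t,f(t)); k=B(328,114,.112);print('coin',f(k))
    lp=P(503,144,.082); print('lockpin',lp)
    st=[P(*p,.03) for p in((55,277),(593,67),(648,206),(112,413))]
    sC=np.mean(st,0); sy=st[0]-st[1]; sy/=np.linalg.norm(sy); print('stand',sC,sy,np.linalg.norm(st[0]-st[1]),'pred pin',sC-.065*sy)
    ls=b(330,175,6,329,185,.082,S); print('lockpin scene',ls)
    print('hole in scene px',proj(S,h),'tab',proj(S,t),proj(S,lp))
E
python3 m.py
```

```text
box c [ 0.5078 -0.2242  0.09  ] y axis [-0.0544  0.9985  0.    ] screw dims 0.24628980109469034 0.1365400996040419
corner c [ 0.507  -0.2234  0.09  ] 0.267671285997512 0.15925837775592258
hole [ 0.5025 -0.1393  0.11  ] (np.float64(-0.0006795986299277558), np.float64(0.0850284262643425))
bolthole (np.float64(-0.0006472176560562435), np.float64(0.05677878718582976))
tab [ 0.508  -0.2875  0.151 ] (np.float64(-0.003208459410702666), np.float64(-0.06322695034437631))
coin (np.float64(0.05377514785851301), np.float64(0.02345955746439603))
lockpin [0.5699 0.1206 0.082 ]
stand [0.545  0.1783 0.03  ] [-0.3652  0.9309  0.    ] 0.19788888851106642 pred pin [0.5687 0.1178 0.03  ]
lockpin scene [0.5755 0.1205 0.082 ]
hole in scene px [257.2293 186.7774] tab [182.0462 178.0453] [383.6927 203.903 ]
```

```bash
cat >> h.py <<'E'
C=np.array([.5078,-.2240,0]); ya=np.array([-.0544,.9985,0]); xa=np.array([.9985,.0544,0])
def bx(x,y,z): return C+x*xa+y*ya+np.array([0,0,z])
def q(a): return [np.cos(a/2),np.sin(a/2),0,0]   # tool x at world angle a
E
python3 - <<'E'
from h import *
np.set_printoptions(precision=3,suppress=True)
hand.move_gripper(0.0,40)
Q=q(.0544)
bot.reach(bx(-.001,-.103,.22),Q)
bot.servo_line(bx(-.001,-.103,.135),velocity=.12)
f0=get_obs()['wrist_force']
y=-.103
while y<-.035:
    y+=.004 if y<-.065 else .0015
    bot.servo_line(bx(-.001,y,.135),velocity=.06)
    o=get_obs(); f=(o['wrist_force']-f0)@ya
    print(round(y,4),round((o['position']-C)@ya,4),round(f,2))
    if abs(f)>12: break
print(o['time_s'])
E
```

```text
-0.099 -0.0989 0.33
-0.095 -0.0947 0.36
-0.091 -0.0908 0.33
-0.087 -0.0868 0.49
-0.083 -0.0828 0.42
-0.079 -0.0787 0.38
-0.075 -0.0747 0.35
-0.071 -0.0707 0.28
-0.067 -0.0666 0.91
-0.063 -0.0627 0.49
-0.0615 -0.0614 -0.05
-0.06 -0.06 -0.69
-0.0585 -0.0584 -0.49
-0.057 -0.0569 0.27
-0.0555 -0.0554 -1.14
-0.054 -0.0552 -7.5
-0.0525 -0.055 -14.57
7.575
```

```bash
python3 - <<'E'
from h import *
np.set_printoptions(precision=4,suppress=True)
y=-.062
bot.servo_line(bx(-.001,-.07,.135),velocity=.1)
bot.servo_line(bx(-.001,-.07,.20),velocity=.2)
c=pic('top'); im=c['frame'][185:265,320:450,::-1]; cv2.imwrite('pics/box2.png',cv2.resize(im,None,fx=4,fy=4))
p=np.array([.5700,.1195,0])
best=min(((np.abs(j-get_obs()['joint_pos']).max(),a) for a in(-1.197,1.945) if (j:=kinematics.solve_ik(p+[0,0,.16],q(a))) is not None)); print(best)
Q=q(best[1])
hand.move_gripper(.05)
bot.reach(p+[0,0,.16],Q)
bot.servo_line(p+[0,0,.077],velocity=.1)
hand.move_gripper(.0,40)
o=get_obs(); print(o['position'],o['gripper_width'],o['grip_force'],o['wrist_force'],o['time_s'])
bot.servo_line(p+[0,0,.16],velocity=.1)
o=get_obs(); print(o['position'],o['gripper_width'],o['grip_force'],o['wrist_force'],o['time_s'])
for n in('scene','top'):
    c=pic(n)
    for dz in(.080,.005,): print(n,proj(np.load('pics/%s_cal.npz'%n),[*p[:2],.16-dz+.005]))
s=np.load('pics/scene_cal.npz')['f'][:,:,::-1]; cv2.imwrite('pics/grasp.png',cv2.resize(s[110:240,320:460],None,fx=4,fy=4,interpolation=cv2.INTER_CUBIC))
a=cv2.resize(im,(520,320),interpolation=cv2.INTER_CUBIC); g=cv2.imread('pics/grasp.png'); g=cv2.resize(g,(280,260))
out=np.zeros((600,800,3),np.uint8); out[:320,:520]=a; G=cv2.imread('pics/grasp.png')
w=cv2.resize(vision.read_camera('wrist')['frame'][:,:,::-1],(400,250)); out[340:590,:400]=w; out[330:590,420:700]=g; cv2.imwrite('pics/combo.png',out)
E
```

```text
(np.float64(1.16172871292232), 1.945)
[0.5706 0.1197 0.0777] 0.020300074872983367 39.04988408088684 [ 0.1856 -0.128   4.5239] 11.8583
[0.5694 0.1194 0.1593] 0.020753780260369652 39.428640604019165 [ 0.1642  1.1013 -1.3366] 12.8417
scene [383.3256 202.8175]
scene [386.4408 172.5064]
top [252.7056 202.3548]
top [248.8302 197.615 ]
```

View pics/combo.png

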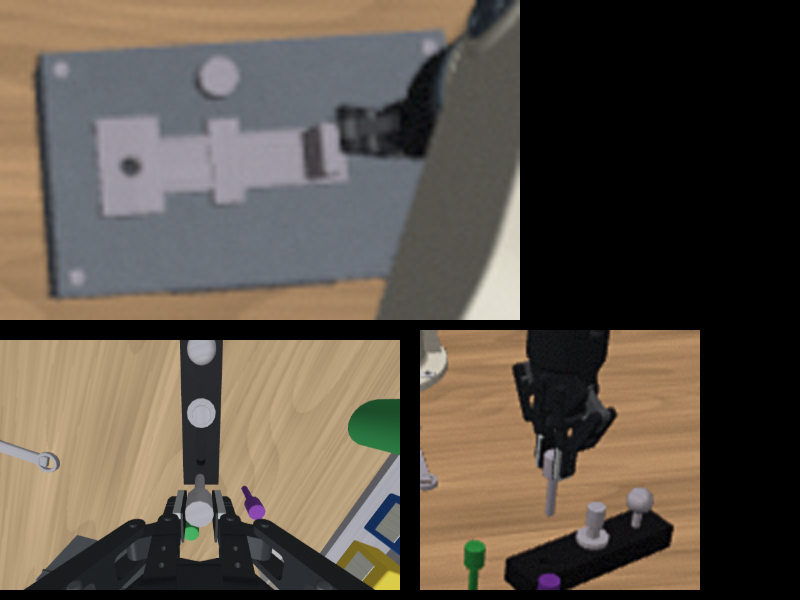

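The bolt is home: the keeper hole is dark, and the tab has moved forward next to the fingers. The pin is held in the jaws, and the collar and ball pins are still in the stand. Next I'll hover over the keeper hole and compare the tip with the hole.

```bash
cat > hov.py <<'E'
from h import *
np.set_printoptions(precision=4,suppress=True)
h=np.array([.5028,-.1392,0]); Q=q(1.945)
bot.servo_line([.57,.1195,.25],velocity=.25)
bot.reach(h+[0,0,.25],Q)
bot.servo_line(h+[0,0,.1897],velocity=.12)
bot.dwell(.2)
o=get_obs(); print(o['position'],o['orientation'],o['gripper_width'],o['time_s'])
P0=o['position']; tip=np.array([P0[0],P0[1],P0[2]-.0697])
out=np.zeros((600,800,3),np.uint8)
for n in('scene','top','wrist'):
    c=pic(n); d=np.load('pics/%s_cal.npz'%n); print(n,'tip',proj(d,tip),'hole',proj(d,[*h[:2],.11]), 'head',proj(d,tip+[0,0,.074]))
    if n=='scene': out[:,:400]=cv2.resize(c['frame'][145:205,237:277,::-1],(400,600),interpolation=cv2.INTER_CUBIC)
    if n=='wrist': out[:250,400:]=cv2.resize(c['frame'][:,:,::-1],(400,250),interpolation=cv2.INTER_AREA)
    if n=='top': out[250:,400:]=cv2.resize(c['frame'][200:270,315:395,::-1],(400,350),interpolation=cv2.INTER_CUBIC)
cv2.imwrite('pics/hover.png',out)
E
python3 hov.py
```

```text
[ 0.5034 -0.1393  0.1906] [0.5632 0.8263 0.0003 0.0007] 0.020771225871525658 15.3917
scene tip [256.9152 182.7011] hole [257.3067 186.8566] head [254.2094 151.8244]
top tip [352.7455 225.3152] hole [352.1911 225.9545] head [356.721  222.2689]
wrist tip [320.5681 217.3516] hole [319.722  211.4208] head [321.7345 277.5178]
```

View pics/hover.png

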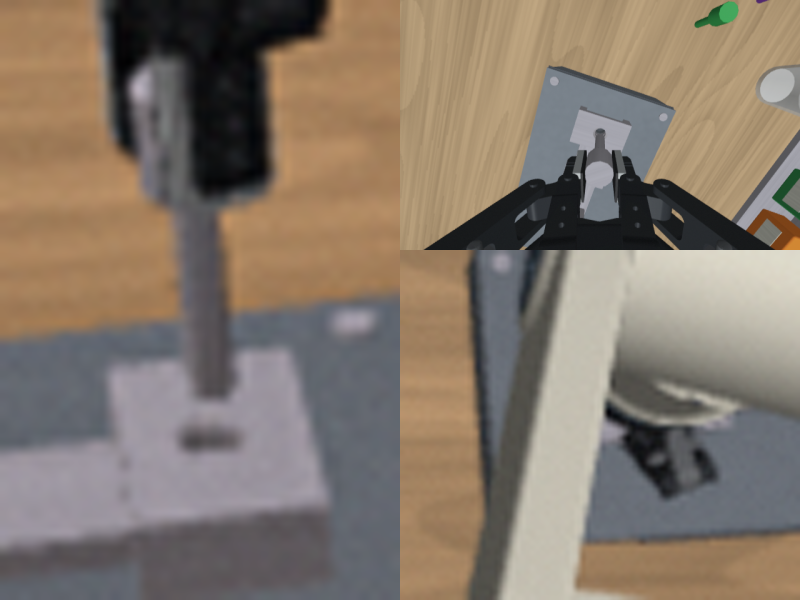

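In the scene crop the pin is vertical, with its tip at (257.6,183.8) and the hole at (257.4,188.3). That puts the tip about 1 mm off in y, with x ambiguous, so I'll look at the wrist image enlarged.

```bash
python3 - <<'E'
from h import *
d=np.load('pics/wrist_cal.npz'); cv2.imwrite('pics/wcrop.png',cv2.resize(d['f'][170:300,260:380,::-1],None,fx=4.6,fy=4.6,interpolation=cv2.INTER_CUBIC))
p=np.array([.5034,-.1393,.11])
for e in([0,0,0],[.005,0,0],[0,.005,0]): print(proj(d,p+e),proj(d,p+e+[0,0,.0109]))
E
```

```text
[320.45608027 211.83293424] [320.56406961 217.41596088]
[326.98393273 214.23500558] [327.4167456  219.92290339]
[323.05091801 205.64185924] [323.2900923  210.95149026]
```

View pics/wcrop.png

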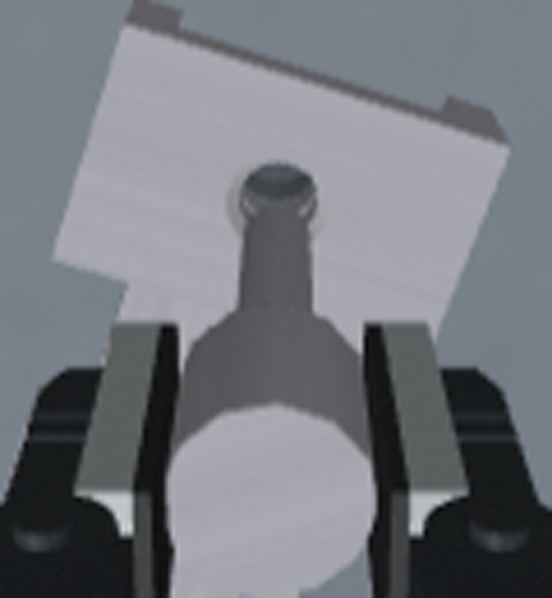

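The wrist crop shows the hole centre at (279,201) and the tip centre at about (279,226). The expected aligned parallax is +26 px, so the pin is aligned to within about 1 mm. Lowering it now with force checks.

```bash
python3 - <<'E'
from h import *
np.set_printoptions(precision=4,suppress=True)
h=np.array([.5028,-.1392,0]); f0=get_obs()['wrist_force']; z=.1897
while z>.1295:
    z=max(z-.003,.1295); bot.servo_line(h+[0,0,z],velocity=.04)
    o=get_obs(); f=o['wrist_force']-f0; print(round(z,4),o['position'],f)
    if np.linalg.norm(f)>12: break
print(o['time_s'],o['gripper_width'])
E
```

```text
0.1867 [ 0.5026 -0.1392  0.1865] [ 2.8476  0.7494 -0.4321]
0.1837 [ 0.5026 -0.1392  0.1834] [ 1.2494 -0.6024 -0.24  ]
0.1807 [ 0.5026 -0.1391  0.1804] [ 0.797  -0.2293  0.5659]
0.1777 [ 0.5027 -0.1392  0.1775] [ 0.5424  0.7475 -0.0329]
0.1747 [ 0.5026 -0.1391  0.1745] [2.0025 0.3499 0.0872]
0.1717 [ 0.5027 -0.1391  0.1715] [ 2.0735  0.0134 -1.3646]
0.1687 [ 0.5027 -0.1392  0.1685] [ 1.5566 -0.9165  0.2759]
0.1657 [ 0.5026 -0.1392  0.1655] [2.4905 0.8089 0.7531]
0.1627 [ 0.5027 -0.1391  0.1625] [ 0.8851 -0.007  -1.4333]
0.1597 [ 0.5027 -0.1392  0.1595] [ 1.8042  0.0463 -0.0946]
0.1567 [ 0.5027 -0.1392  0.1565] [0.9998 0.0974 0.4128]
0.1537 [ 0.5027 -0.1392  0.1535] [ 0.9564 -0.102  -0.0367]
0.1507 [ 0.5027 -0.1392  0.1505] [ 1.6298 -0.3139 -0.3346]
0.1477 [ 0.5027 -0.1392  0.1475] [ 1.4573 -0.2333  0.3559]
0.1447 [ 0.5027 -0.1392  0.1445] [ 2.5103 -0.2102 -0.3602]
0.1417 [ 0.5028 -0.1392  0.1415] [ 2.3758  0.8334 -0.8252]
0.1387 [ 0.5027 -0.1392  0.1385] [ 2.8422 -0.0654 -1.1294]
0.1357 [ 0.5028 -0.1392  0.1355] [ 2.2574  0.697  -0.7696]
0.1327 [ 0.5028 -0.1392  0.1325] [ 1.7763 -0.1255 -0.5669]
0.1297 [ 0.5031 -0.1393  0.1299] [2.9521 0.6481 4.4147]
0.1295 [ 0.5031 -0.1393  0.1299] [1.9097 0.1784 6.1786]
20.7917 0.020371543462341185
```

The pin slid straight in and the head seated, with the vertical force rising at the expected depth. Releasing and checking.

```bash
python3 - <<'E'
from h import *
hand.move_gripper(.045)
bot.servo_line([.5028,-.1392,.25],velocity=.1)
bot.dwell(.5)
c=vision.read_camera('scene'); print(get_obs()['time_s'],get_obs()['wrist_force'])
cv2.imwrite('pics/end.png',cv2.resize(c['frame'][130:270,140:460,::-1],None,fx=2.5,fy=2.5,interpolation=cv2.INTER_CUBIC))
E
```

```text
23.0583 [-0.45915285 -0.15762085 -0.25291178]
```

View pics/end.png

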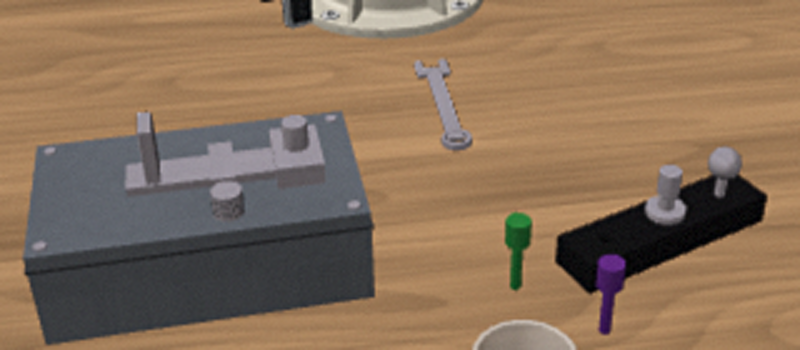

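The pin stands upright with its head on the keeper plate (293,132). The coin stack (227,200) hasn't moved, and the other two pins are still in the stand.

```bash
python3 -c "
from workcell import hand_in; print(hand_in())"
```

```text
the job is handed in; nothing more can be done
None
```

The job is handed in: the bolt is home against its stop, the lockpin stands seated in the keeper hole, and the coin stack and the other two pins were left in place; the hand-in returned no verdict.

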